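# Vial rack out from under the bench shelf and onto the balance

### The arm

A 6-joint arm with a two-finger parallel gripper is mounted at the origin on the work surface. World frame = base frame: x ahead of the robot, y to its left, z up, the work surface at z = 0. Lengths are in m, angles in rad, forces in N, time in s.
With the tool pointing down it reaches from about 0.4 to 0.825 m from the base axis. Payload 7 kg.
Tool frame: the origin (TCP) lies on the centre line of the jaws, within the pads' length; the fingertips stand 11 mm ahead of it and the grasp point (between the pads) lies 8 mm behind it (ctrl.tcp_to_tips is the distance from the TCP to the fingertips, in m); z points along the fingers, y is the direction in which the jaws open and shut (so a half turn about z gives the same grasp; the last joint's range is limited). The gripper opens to 88 mm and grips with 3 to 60 N. Pads are 19 mm wide; open, the fingers measure 130 mm over their backs; the gripper's body (78 mm by 193 mm) begins 47 mm behind the grasp point.
Start: joints at [-0.997, 0.359, 0.012, 0, -1.224, -0.288], TCP at [0.19, -0.648, 0.204] pointing down, gripper open.
Joint ranges: [-3.07, 3.07], [-1.43, 2.12], [-1.02, 1.25], [-3.03, 1.67], [-3.05, -0], [-3.03, 3.03]. Speed limits (rad/s): [2.39, 2.39, 3.01, 3.14, 3.14, 3.14].

### API

Orientations are given as a rotation vector (axis times angle).
In Python, from workcell import ctrl gives the robot as it stands.
- The arm moves only by the tool step_arm, never from a script. Its argument "rows" is a list of rows, each a list of 7 numbers: the shift along the tool's x, y, z in m, then the turn, a rotation vector about the tool's x, y, z in degrees, then the closure, from 0 (fully open) to 1 (shut). A call has exactly 10 rows; each row shifts and turns the commanded pose from where the row before left it, along the tool's axes as they then stand; what a row does not reach is not made up. A row lasts 1/8 s, in which the tool goes at most 62.5 mm and 10.7 degrees, less where a joint would pass 70% of its speed; a pose out of reach is approached as far as the arm can. A call is refused whole if a number of a shift passes 0.0625 or a number of a turn 10.7, either way. A call with a gripper value outside its range is refused whole. The fingers move at their own pace and stop on an object; "squeeze" is the grip in N (left out, the last holds). Time passes only in rows, so rows that do not move let the fingers close, or fill a call up. It gives the time, the measured TCP pose, the force and the opening at its end, in the units of the state.
- ctrl.get_state(): the state, without advancing time (a new reading comes with each control period).
- ctrl.grab_frame(name): name is "side" or "top" or "wrist"; returns a dict with "image" (384x512x3 uint8, red, green, blue), "z_map" (384x512 float32, m along the optical axis (not along the pixel's ray), 0 where there is no reading), "fx", "fy", "cx", "cy" (pixels), "R" (3x3) and "t" (3): a world point X has camera coordinates R X + t; the wrist camera has in their place "tool_from_camera" (4x4, takes a point from camera to tool coordinates, whose origin is the TCP and whose axes are the flange's). Camera axes: x right, y down, z forward; pixel columns grow to the right and rows downward; lengths in m; the calibration is good to about 2 mm. A picture is of the moment at which its call begins: read the wrist's pose just before it.
- ctrl.job_done(): hands the job in, once; it reports no verdict.
Trained networks look in a picture, given as the dict that the camera call returned (one of the last four; its "shot" number tells which), for a name from the list of things; names that differ only in an ending like _2 or _b are one class to them, and where a whole thing is asked for, a point or a joint stands for the part that bears it (a point fixed in the world has none). Each returns a list of dicts, best first, with "score" (0 to 1); they miss things now and then, are a little off and sometimes report something else, mostly with a low value. They report only what shows in the picture. A call takes as long as a camera call.
- ctrl.recognise(picture, label): "point" ([x, y, z] in m, in world coordinates, good to about 4 mm: the middle of the surface that is visible of it).
The state is a dict: "t": time; "joint_pos": joint angles; "dq": joint speeds; "tau": joint torques, N m; "tcp_pos": TCP position; "tcp_rot": TCP orientation; "wrist_force": force on the tool from outside, world axes, zero at the start; "ft_torque": the same for the moment, N m; "gripper_width": finger opening in m.
Only numpy, scipy, OpenCV 4.12 (cv2) and the standard library are available. Lean on these libraries where they do the work, as an engineer would, in place of code of your own. Each camera call takes 0.05 s, during which the arm holds its last target.

### The job

Three white plastic blocks of the same size are parked partly under the low bench shelf; one is the vial rack with ten small holes. Slide the vial rack straight forward along the bench until it is wholly clear of the shelf's lip, only then lift it, and set it down (do not drop it) with its holes facing up in the middle of the balance pan to be weighed. Leave the rack with three large holes where it is.

Things in the scene. Friction and masses are not known exactly. Their poses are not given: they have to be found in the camera images.
- vial_rack: The rack to weigh: white block 120 x 50 x 30 mm (x, y, z), ten 15 mm through holes in five pairs, 0.16 kg, loose on the bench. Origin: centre of its underside; x along its length, -x end to the robot. That front end sticks out from under the shelf by 55 to 75 mm; the rest is under the lip, 6 mm below it, and cannot be lifted there. Free space of 50 mm or more on both long sides.
- bottle_rack: The rack to leave alone: white block 120 x 50 x 30 mm with three 32 mm through holes in one row, parked in the same way. Origin: centre of its underside, x along its length. A third block of the same size without holes (a closed slide box) is parked there too; the order of the three varies, 120 mm from centre to centre.
- shelf: Low fixed shelf, grey board 420 mm wide (y), 220 mm deep (x), top 50 mm above the bench; underside of its aluminium front lip 36 mm above the bench. Origin: on the bench below the middle of the lip's front face; x points back into the shelf, so negative x is in front of the lip. Low stock up to 60 mm tall stands on the board, 100 mm or more behind the lip.
- balance_pan (a point): Centre of the top face of the balance's flat square steel pan, 180 x 180 mm, 60 mm above the bench, fixed (does not sink). The balance is a white box 200 mm wide; its display lies on the robot's side of the pan, lower than the pan. x and y along the pan's sides, z up.

How it is judged:
By the outcome, as a careful person would: the job done as asked, in the order asked, and still so for the second after the job is handed in, with the robot touching nothing.
It also fails if it takes over 43 s, if anything falls off the work surface, if the arm or the gripper's body presses on something with over 40 N, if the wrist force passes 120 N, or if a joint passes its speed limit or range.

## Working session

There is one attempt and no reset: what is moved stays moved. The work goes in short steps, Python scripts to look and compute and a tool call to move; the robot and the scene stay as the last step left them, time stands still between calls to the robot, and variables do not carry over. Pictures are saved under pics/ and viewed, and the job is handed in when it is done.

Besides the shell and the picture viewer there is one more tool, called after "Call:" as name([rows], argument=value, ...), one row to a line, values as JSON. step_arm: Moves the arm, as the interface text tells. Its arguments: {"type":"object","properties":{"rows":{"type":"array","items":{"type":"array","items":{"type":"number"}}},"squeeze":{"type":"number"}},"required":["rows"]}

```bash
mkdir -p pics; cat > h.py <<'E'
import numpy as np, cv2
from workcell import ctrl
def save(f,n): cv2.imwrite('pics/'+n+'.png', f['image'][:,:,::-1])
def cloud(f,T=None):
    z=f['z_map']; v,u=np.mgrid[0:z.shape[0],0:z.shape[1]]
    P=np.stack([(u-f['cx'])/f['fx']*z,(v-f['cy'])/f['fy']*z,z],-1)
    if 'R' in f: return (P-np.array(f['t']))@np.array(f['R'])
    W=T@f['tool_from_camera']; return P@W[:3,:3].T+W[:3,3]
E
python3 - <<'E'
from h import *
s=ctrl.get_state(); print(s['t'],s['tcp_pos'],s['tcp_rot'],s['gripper_width'],s['wrist_force'],ctrl.tcp_to_tips)
for n in ['top','side']:
    f=ctrl.grab_frame(n); save(f,n+'0'); np.save(n+'0.npy',cloud(f))
    for l in ['vial_rack','bottle_rack','shelf','balance_pan']:
        try: print(n,l,[(np.round(d['point'],3),round(d['score'],2)) for d in ctrl.recognise(f,l)][:3])
        except Exception as e: print(l,e)
print(ctrl.get_state()['t'])
E
```

```text
0.0 [ 0.19013324 -0.64711183  0.20280286] [ 4.47129967e-01 -3.10925531e+00 -2.56325144e-03] 0.08766508798979536 [ 0.86806746 -0.02624887  0.30334869] 0.011
top vial_rack [(array([0.538, 0.262, 0.027]), 0.69)]
top bottle_rack []
top shelf [(array([0.677, 0.152, 0.049]), 0.63)]
top balance_pan [(array([ 0.416, -0.306,  0.06 ]), 0.81)]
side vial_rack [(array([0.536, 0.248, 0.025]), 0.95)]
side bottle_rack [(array([0.544, 0.017, 0.021]), 0.97)]
side shelf [(array([0.678, 0.102, 0.049]), 0.96)]
side balance_pan [(array([ 0.406, -0.317,  0.057]), 0.76)]
0.5
```

View pics/top0.png

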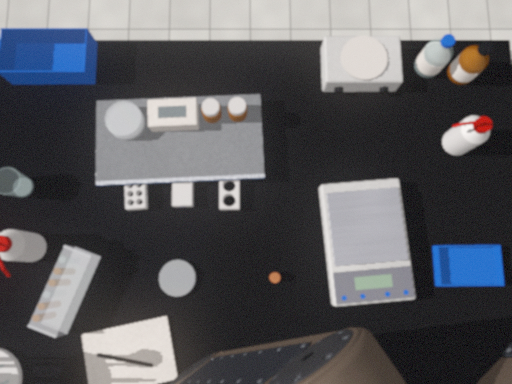

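View pics/side0.png

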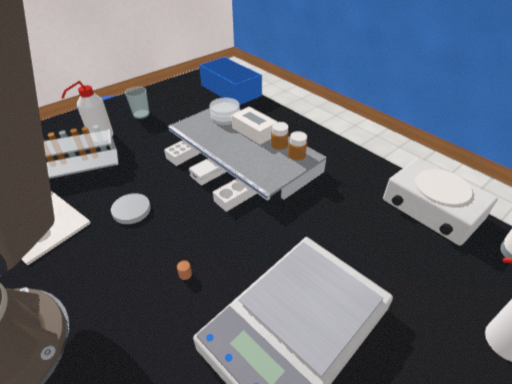

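The top view shows the vial rack at (135,196), the plain box at (182,194), the three-hole rack at (229,194) and the pan at (367,225). A dish stands at (177,278), beside the slide path. Next I'll measure them from the depth clouds.

```bash
python3 - <<'E'
from h import *
P=np.load('top0.npy'); S=np.load('side0.npy'); im=cv2.imread('pics/top0.png').astype(int)
def rect(m,n,P=P):
    q=P[m][:,:2]; r=cv2.minAreaRect((q*1000).astype(np.float32)); print(n,len(q),[np.round(x,1) for x in r], np.round(P[m].mean(0),4), q.min(0).round(3),q.max(0).round(3))
uv=np.mgrid[0:384,0:512]; v,u=uv
for a,b,n in [(115,155,'vial'),(165,200,'box'),(212,248,'bottle')]:
    m=(u>a)&(u<b)&(v>175)&(v<220)&(P[...,2]>.022)&(P[...,2]<.038); rect(m,n)
m=(u>90)&(u<270)&(v>90)&(v<195)&(P[...,2]>.043)&(P[...,2]<.055); rect(m,'shelf')
m=(u>310)&(u<420)&(v>170)&(v<310)&(P[...,2]>.054)&(P[...,2]<.07); rect(m,'pan top')
# front lip line
for c in range(100,262,20):
    col=[(r) for r in range(150,200) if .042<P[r,c,2]<.056]; print(c,P[max(col),c].round(3))
m=(S[...,2]>.054)&(S[...,2]<.066)&(S[...,1]<-.15)&(S[...,1]>-.5)&(S[...,0]>.2)&(S[...,0]<.6); rect(m,'pan side',S)
for (a,b) in [((.4,.2),(.6,.3))]:
    m=(S[...,2]>.025)&(S[...,2]<.036)&(S[...,0]>a[0])&(S[...,0]<.6)&(S[...,1]>.2)&(S[...,1]<.3); rect(m,'vial side',S)
m=(S[...,2]>.025)&(S[...,2]<.036)&(S[...,0]>.4)&(S[...,0]<.6)&(S[...,1]>-.03)&(S[...,1]<.06); rect(m,'bottle side',S)
# heights of stock
m=(u>95)&(u<265)&(v>90)&(v<180); print(P[m][:,2].max())
m=(u>155)&(u<200)&(v>255)&(v<300)&(P[...,2]>.008); rect(m,'dish'); print(P[m][:,2].max())
E
```

```text
vial 375 [array([540.7, 264.3]), array([63. , 51.8]), np.float64(3.1)] [0.5388 0.2637 0.0302] [0.509 0.237] [0.572 0.291]
box 487 [array([544.8, 146. ]), array([51. , 63.7]), np.float64(89.0)] [0.5451 0.1453 0.0307] [0.513 0.121] [0.577 0.172]
bottle 334 [array([545. ,  26.9]), array([48.6, 73.6]), np.float64(89.8)] [0.5415 0.026  0.0307] [0.508 0.003] [0.582 0.051]
shelf 10089 [array([684.4, 153.3]), array([222.6, 421.2]), np.float64(2.2)] [0.6595 0.1432 0.0509] [ 0.566 -0.061] [0.802 0.365]
pan top 6675 [array([ 423.2, -310.9]), array([291.9, 189.9]), np.float64(5.3)] [ 0.43   -0.3117  0.06  ] [ 0.272 -0.417] [ 0.573 -0.209]
100 [0.566 0.347 0.049]
120 [0.569 0.3   0.043]
140 [0.571 0.249 0.047]
160 [0.572 0.199 0.049]
180 [0.574 0.149 0.051]
200 [0.577 0.1   0.046]
220 [0.579 0.05  0.051]
240 [ 0.58  -0.     0.045]
260 [ 0.581 -0.05   0.05 ]
pan side 12537 [array([ 410.9, -312.3]), array([269.6, 184. ]), np.float64(4.5)] [ 0.4205 -0.3167  0.0597] [ 0.269 -0.407] [ 0.552 -0.215]
vial side 236 [array([540. , 255.1]), array([73.5, 71.4]), np.float64(85.1)] [0.5375 0.2616 0.0291] [0.505 0.216] [0.576 0.291]
bottle side 340 [array([545.1,  18. ]), array([68.8, 82.7]), np.float64(89.2)] [0.5411 0.0251 0.0295] [ 0.504 -0.017] [0.586 0.053]
1.204631769773277
dish 1062 [array([323.9,  91.2]), array([221.7,  89.7]), np.float64(78.2)] [0.3371 0.1543 0.027 ] [ 0.293 -0.027] [0.386 0.202]
1.204631769773277
```

```bash
python3 - <<'E'
from h import *
P=np.load('top0.npy'); im=cv2.imread('pics/top0.png')
big=cv2.resize(im[170:315,310:425],None,fx=5,fy=5,interpolation=cv2.INTER_NEAREST); cv2.imwrite('pics/pan.png',big[:, :])
for v in range(176,306,4): print(v,P[v,370].round(3),im[v,370])
for u in range(314,418,5): print(u,P[225,u].round(3),im[225,u])
from scipy.spatial.transform import Rotation as R
print(R.from_rotvec(ctrl.get_state()['tcp_rot']).as_matrix().round(3))
E
```

```text
176 [ 0.595 -0.34   0.001] [38 36 39]
180 [ 0.584 -0.339  0.001] [148 149 151]
184 [ 0.565 -0.327  0.048] [205 207 208]
188 [ 0.554 -0.326  0.047] [199 201 203]
192 [ 0.542 -0.322  0.061] [186 180 181]
196 [ 0.532 -0.322  0.06 ] [186 181 181]
200 [ 0.522 -0.322  0.058] [186 180 181]
204 [ 0.512 -0.32   0.062] [183 175 179]
208 [ 0.502 -0.32   0.061] [187 181 181]
212 [ 0.492 -0.319  0.063] [185 181 182]
216 [ 0.482 -0.318  0.065] [183 178 180]
220 [ 0.472 -0.318  0.063] [187 179 181]
224 [ 0.462 -0.318  0.061] [185 179 179]
228 [ 0.453 -0.318  0.061] [187 180 181]
232 [ 0.443 -0.318  0.059] [187 180 181]
236 [ 0.433 -0.317  0.058] [186 179 179]
240 [ 0.424 -0.317  0.059] [184 177 177]
244 [ 0.414 -0.315  0.063] [180 176 174]
248 [ 0.404 -0.315  0.063] [186 181 182]
252 [ 0.394 -0.314  0.062] [181 174 175]
256 [ 0.385 -0.314  0.06 ] [185 179 180]
260 [ 0.375 -0.314  0.059] [182 176 177]
264 [ 0.366 -0.316  0.05 ] [196 199 202]
268 [ 0.356 -0.316  0.05 ] [193 194 197]
272 [ 0.347 -0.314  0.056] [148 139 138]
276 [ 0.337 -0.313  0.058] [159 174 158]
280 [ 0.328 -0.313  0.053] [162 183 1
[... 465 characters left out ...]
 0.067] [182 175 175]
344 [ 0.461 -0.255  0.057] [183 178 177]
349 [ 0.46  -0.266  0.063] [184 178 178]
354 [ 0.46  -0.279  0.059] [182 178 178]
359 [ 0.46  -0.291  0.063] [183 178 178]
364 [ 0.46  -0.304  0.06 ] [188 180 182]
369 [ 0.46  -0.316  0.057] [189 182 184]
374 [ 0.46  -0.328  0.061] [187 182 183]
379 [ 0.46 -0.34  0.06] [188 181 181]
384 [ 0.46  -0.352  0.061] [186 182 182]
389 [ 0.459 -0.364  0.063] [184 177 179]
394 [ 0.46  -0.377  0.06 ] [181 177 177]
399 [ 0.46  -0.39   0.059] [182 175 177]
404 [ 0.461 -0.406  0.049] [148 149 151]
409 [ 0.465 -0.434  0.003] [20 21 29]
414 [ 0.465 -0.447  0.003] [30 30 24]
[[-0.959 -0.282  0.   ]
 [-0.282  0.959  0.   ]
 [-0.     0.    -1.   ]]
```

View pics/pan.png

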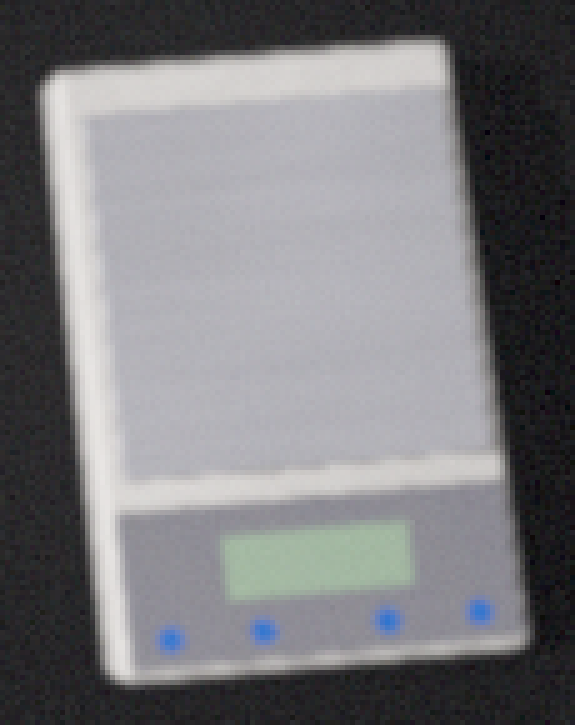

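Call:
step_arm([
  [-0.0453,0.0257,0,0,0,0,0],
  [-0.0453,0.0257,0,0,0,0,0],
  [-0.0453,0.0257,0,0,0,0,0],
  [-0.0453,0.0257,0,0,0,0,0],
  [-0.0453,0.0257,0,0,0,0,0],
  [-0.0453,0.0257,0,0,0,0,0],
  [-0.0453,0.0257,0,0,0,0,0],
  [-0.0453,0.0257,0,0,0,0,0],
  [0,0,0,0,0,7,0],
  [0,0,0,0,0,7,0],
])

```text
t: 1.75
tcp_pos: [0.4807, -0.3473, 0.2038]
tcp_rot: [-0.062, 3.141, -0.0]
wrist_force: [0.7, 0.3, -0.4]
gripper_width: 0.0876
```

```bash
python3 - <<'E'
from h import *
f=ctrl.grab_frame('wrist'); print(np.round(f['tool_from_camera'],3),f['fx'],f['cx'],f['cy'])
from scipy.spatial.transform import Rotation as R
s=ctrl.get_state(); print(s['t'],s['tcp_pos'],R.from_rotvec(s['tcp_rot']).as_matrix().round(3),s['joint_pos'])
E
```

```text
[[-0.001 -0.958 -0.287  0.078]
 [ 1.    -0.001 -0.001 -0.   ]
 [ 0.001 -0.287  0.958 -0.18 ]
 [ 0.     0.     0.     1.   ]] 280.13358443490347 256.97360490976916 190.05592390839
1.8 [ 0.48037468 -0.34764729  0.20378511] [[-0.999 -0.033  0.   ]
 [-0.033  0.999  0.   ]
 [-0.     0.    -1.   ]] [-2.97106642e-01  2.24858398e-01 -1.75345417e-01 -4.33547636e-05
 -1.17058720e+00 -1.24092425e+00]
```

Call:
step_arm([
  [-0.003,0.061,0,0,0,0,0],
  [-0.003,0.061,0,0,0,0,0],
  [-0.003,0.061,0,0,0,0,0],
  [-0.003,0.061,0,0,0,0,0],
  [-0.003,0.061,0,0,0,0,0],
  [-0.003,0.061,0,0,0,0,0],
  [-0.003,0.061,0,0,0,0,0],
  [-0.003,0.061,0,0,0,0,0],
  [-0.003,0.061,0,0,0,0,0],
  [-0.003,0.061,0,0,0,0,0],
])

```text
t: 3.05
tcp_pos: [0.4845, 0.2645, 0.2042]
tcp_rot: [-0.069, 3.14, 0.001]
wrist_force: [1.1, -1.0, 1.0]
gripper_width: 0.0876
```

```bash
cat >> h.py <<'E'
from scipy.spatial.transform import Rotation as Rn
def pose():
    s=ctrl.get_state(); T=np.eye(4); T[:3,:3]=Rn.from_rotvec(s['tcp_rot']).as_matrix(); T[:3,3]=s['tcp_pos']; return T,s
E
cat > w.py <<'E'
import sys
from h import *
T,s=pose(); f=ctrl.grab_frame('wrist'); n=sys.argv[1]; save(f,n); P=cloud(f,T); np.save(n+'.npy',P)
print(s['t'],T.round(4),s['wrist_force'])
m=(P[...,2]>.024)&(P[...,2]<.036)&(P[...,1]>.2)&(P[...,1]<.32)&(P[...,0]>.38)&(P[...,0]<.575)
k,l,st,c=cv2.connectedComponentsWithStats(m.astype(np.uint8)); i=1+st[1:,4].argmax(); q=P[l==i]
print(len(q),cv2.minAreaRect((q[:,:2]*1000).astype(np.float32)),q.mean(0),q.min(0),q.max(0))
for lab in ['vial_rack','bottle_rack']:print(lab,[(np.round(d['point'],3),round(d['score'],2)) for d in ctrl.recognise(f,lab)][:2])
m=(P[...,2]>.046)&(P[...,2]<.055)&(P[...,0]>.54)&(P[...,0]<.63)
for y in np.arange(.15,.36,.03):
    a=P[m&(abs(P[...,1]-y)<.004)]; 
    if len(a): print('lip',y.round(2),np.percentile(a[:,0],1).round(4))
m=(P[...,2]>.024)&(P[...,2]<.036)
for x in np.arange(.44,.57,.01):
    a=P[(l==i)&(abs(P[...,0]-x)<.003)]
    if len(a)>3: print(x.round(2),np.percentile(a[:,1],[1,99]).round(4),a[:,1].mean().round(4))
E
python3 w.py w1
```

```text
3.05 [[-9.990e-01 -4.370e-02  8.000e-04  4.845e-01]
 [-4.370e-02  9.990e-01  6.000e-04  2.645e-01]
 [-8.000e-04  6.000e-04 -1.000e+00  2.042e-01]
 [ 0.000e+00  0.000e+00  0.000e+00  1.000e+00]] [ 1.08424772 -1.01552176  1.00065522]
1172 ((541.4784545898438, 263.4899597167969), (65.4957504272461, 49.779197692871094), 3.2309014797210693) [0.53754057 0.26377529 0.0289916 ] [0.50763306 0.23729319 0.02405249] [0.57386595 0.29002738 0.03177209]
vial_rack [(array([0.535, 0.266, 0.03 ]), 0.96)]
bottle_rack [(array([0.542, 0.031, 0.025]), 0.89)]
lip 0.18 0.5719
lip 0.21 0.5707
lip 0.24 0.5695
lip 0.27 0.5684
lip 0.3 0.5669
lip 0.33 0.5659
0.51 [0.2376 0.2865] 0.2648
0.52 [0.2377 0.2871] 0.2608
0.53 [0.238  0.2877] 0.2653
0.54 [0.2395 0.2883] 0.2628
0.55 [0.2397 0.2888] 0.2658
0.56 [0.2403 0.2894] 0.264
```

View pics/w1.png

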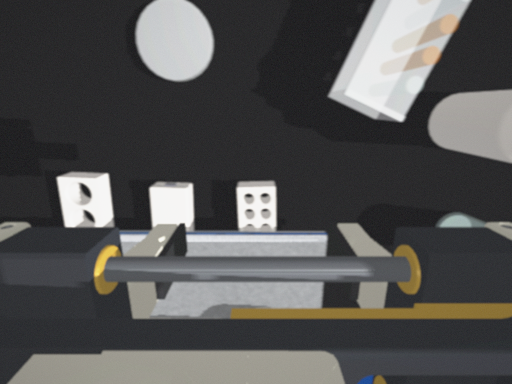

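The wrist view shows the rack with the small holes at (257,205), between the open fingers. Its yaw is about 3.2°, its front end is at x=0.508 and the lip is at x=0.5685. Now I'll descend.

Call:
step_arm([
  [-0.0108,-0.0008,0.02,0,0,-0.7,0],
  [-0.0108,-0.0008,0.02,0,0,0,0],
  [-0.0108,-0.0008,0.02,0,0,0,0],
  [-0.0108,-0.0008,0.02,0,0,0,0],
  [0,0,0.02,0,0,0,0],
  [0,0,0.02,0,0,0,0],
  [0,0,0.02,0,0,0,0],
  [0,0,0,0,0,0,0],
  [0,0,0,0,0,0,0],
  [0,0,0,0,0,0,0],
])

```text
t: 4.45
tcp_pos: [0.5286, 0.2619, 0.0648]
tcp_rot: [-0.084, 3.139, 0.002]
wrist_force: [-0.1, -0.1, 0.6]
gripper_width: 0.0876
```

```bash
python3 w.py w2
```

```text
4.45 [[-0.9986 -0.0538  0.0013  0.5286]
 [-0.0538  0.9986  0.0011  0.2619]
 [-0.0013  0.001  -1.      0.0648]
 [ 0.      0.      0.      1.    ]] [-0.09563986 -0.14083668  0.55864773]
3121 ((542.1932373046875, 264.32684326171875), (67.23957061767578, 50.115787506103516), 3.8914647102355957) [0.5372476  0.26421476 0.02889688] [0.50742507 0.23743155 0.02400271] [0.57477724 0.2910992  0.03595698]
vial_rack [(array([0.534, 0.265, 0.028]), 0.88)]
bottle_rack [(array([0.536, 0.054, 0.017]), 0.8)]
lip 0.18 0.6096
lip 0.21 0.5902
lip 0.24 0.5887
lip 0.27 0.5874
lip 0.3 0.5856
lip 0.33 0.5842
0.51 [0.2379 0.2869] 0.2652
0.52 [0.2385 0.2878] 0.2614
0.53 [0.2387 0.2879] 0.2649
0.54 [0.2398 0.2887] 0.2631
0.55 [0.24   0.2896] 0.2658
0.56 [0.2411 0.2905] 0.265
```

View pics/w2.png

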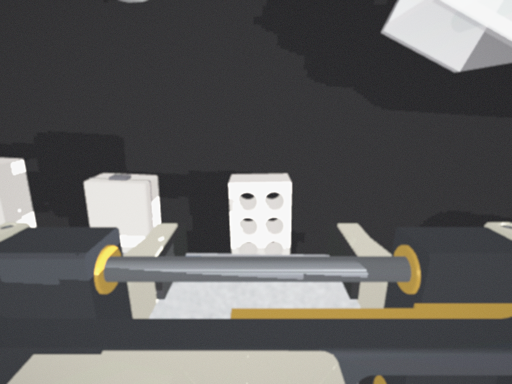

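The rack at (260,212) is centred between the fingers, so I'll lower and grip.

Call:
step_arm([
  [0,0.0015,0.012,0,0,0,0],
  [0,0,0.012,0,0,0,0],
  [0,0,0.012,0,0,0,0],
  [0,0,0.012,0,0,0,0],
  [0,0,0,0,0,0,0],
  [0,0,0,0,0,0,0.6],
  [0,0,0,0,0,0,0.6],
  [0,0,0,0,0,0,0.6],
  [0,0,0,0,0,0,0.6],
  [0,0,0,0,0,0,0.6],
], squeeze=15)

```text
t: 5.85
tcp_pos: [0.528, 0.2631, 0.0159]
tcp_rot: [-0.084, 3.14, 0.0]
wrist_force: [0.6, -0.4, -0.3]
gripper_width: 0.0434
```

Call:
step_arm([
  [0,0,0,0,0,0,0.6],
  [0,0,0,0,0,0,0.6],
  [0,0,0,0,0,0,0.6],
  [0,0,0,0,0,0,0.6],
  [0,0,0,0,0,0,0.6],
  [0,0,0,0,0,0,0.6],
  [0,0,0,0,0,0,0.6],
  [0,0,0,0,0,0,0.6],
  [0,0,0,0,0,0,0.6],
  [0,0,0,0,0,0,0.6],
])

```text
t: 7.1
tcp_pos: [0.5279, 0.263, 0.0158]
tcp_rot: [-0.084, 3.14, 0.0]
wrist_force: [-0.3, -0.4, 1.0]
gripper_width: 0.0351
```

```bash
python3 w.py w3
```

```text
7.1 [[-0.9986 -0.0536  0.      0.5279]
 [-0.0536  0.9986  0.      0.263 ]
 [-0.      0.     -1.      0.0158]
 [ 0.      0.      0.      1.    ]] [-0.26950895 -0.35063352  0.99264981]
2517 ((528.4996337890625, 263.63287353515625), (40.0320930480957, 50.06890106201172), 3.8498358726501465) [0.52262103 0.26247764 0.02873952] [0.50692327 0.23749508 0.02400335] [0.54975053 0.28799357 0.03096888]
vial_rack [(array([0.527, 0.263, 0.031]), 0.61)]
bottle_rack []
lip 0.15 0.5722
lip 0.24 0.5681
lip 0.27 0.5669
0.51 [0.2383 0.2869] 0.2648
0.52 [0.2381 0.2874] 0.2596
0.53 [0.244  0.2812] 0.2644
0.54 [0.2448 0.2811] 0.2604
```

View pics/w3.png

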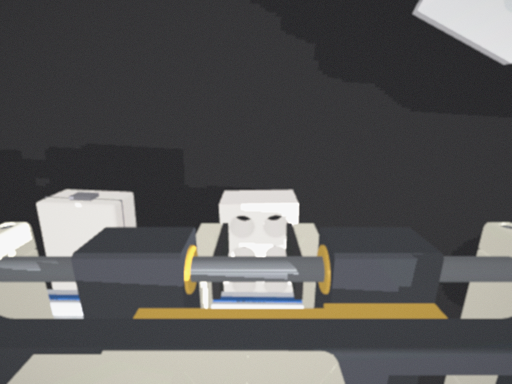

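```bash
python3 - <<'E'
from h import *
a=cv2.imread('pics/w3.png')[170:310,170:350]; cv2.imwrite('pics/w3z.png',cv2.resize(a,None,fx=4,fy=4,interpolation=cv2.INTER_CUBIC))
f=ctrl.grab_frame('side'); save(f,'s3'); np.save('s3.npy',cloud(f))
a=f['image'][110:220,120:300,::-1]; cv2.imwrite('pics/s3z.png',cv2.resize(a,None,fx=4,fy=4,interpolation=cv2.INTER_CUBIC))
E
```

```text
(no output)
```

View pics/w3z.png

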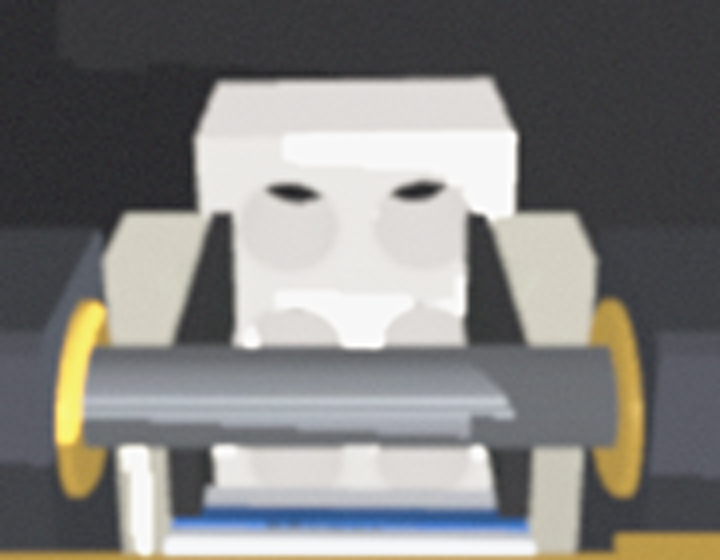

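View pics/s3z.png

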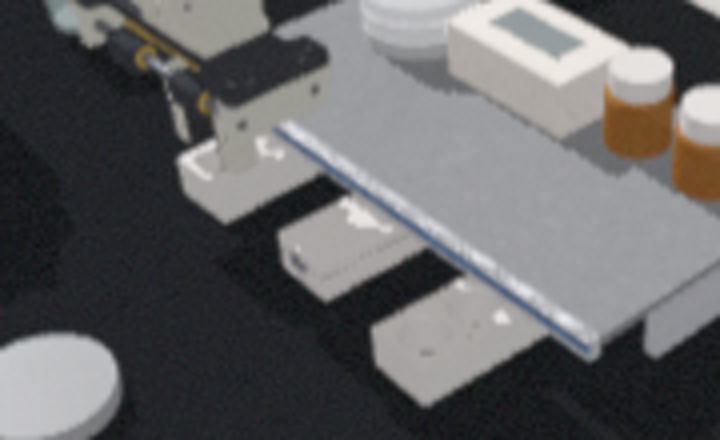

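The opening has gone to 35 mm, exactly as commanded, on a 50 mm block, and the fingers look sunk into it. I'll pull gently by 20 mm and see whether the rack follows.

Call:
step_arm([
  [0.002,0,0,0,0,0,0.6],
  [0.003,0,0,0,0,0,0.6],
  [0.003,0,0,0,0,0,0.6],
  [0.003,0,0,0,0,0,0.6],
  [0.003,0,0,0,0,0,0.6],
  [0.003,0,0,0,0,0,0.6],
  [0.003,0,0,0,0,0,0.6],
  [0,0,0,0,0,0,0.6],
  [0,0,0,0,0,0,0.6],
  [0,0,0,0,0,0,0.6],
])

```text
t: 8.55
tcp_pos: [0.5081, 0.262, 0.0158]
tcp_rot: [-0.084, 3.14, 0.0]
wrist_force: [-0.5, -0.1, -0.8]
gripper_width: 0.0346
```

```bash
python3 w.py w4;  python3 - <<'E'
from h import *
a=cv2.imread('pics/w4.png')[150:310,150:370]; cv2.imwrite('pics/w4z.png',cv2.resize(a,None,fx=3,fy=3,interpolation=cv2.INTER_CUBIC))
E
```

```text
8.55 [[-9.986e-01 -5.360e-02  1.000e-04  5.081e-01]
 [-5.360e-02  9.986e-01  0.000e+00  2.620e-01]
 [-1.000e-04  0.000e+00 -1.000e+00  1.580e-02]
 [ 0.000e+00  0.000e+00  0.000e+00  1.000e+00]] [-0.51894906 -0.12878505 -0.83046925]
1327 ((557.82275390625, 265.596435546875), (23.634092330932617, 50.14080047607422), 3.24511981010437) [0.55685946 0.2647072  0.02876092] [0.54535476 0.24030373 0.02407784] [0.57067791 0.29116696 0.03092819]
vial_rack [(array([0.529, 0.264, 0.024]), 0.7)]
bottle_rack []
0.55 [0.2404 0.2875] 0.2655
0.56 [0.2412 0.2904] 0.2651
```

View pics/w4z.png

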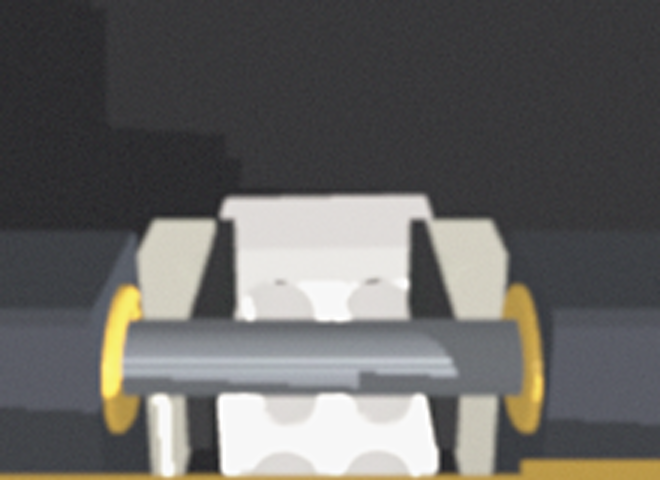

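The rack stayed put and there was no force, so the pads weren't holding it. I'll go back, open, close fully and watch where the fingers stop.

Call:
step_arm([
  [0,0,0,0,0,0,0.2],
  [0,0,0,0,0,0,0.2],
  [0,0,0,0,0,0,0.2],
  [-0.01,0,0,0,0,0,0.2],
  [-0.01,0,0,0,0,0,0.2],
  [0,0,0,0,0,0,1],
  [0,0,0,0,0,0,1],
  [0,0,0,0,0,0,1],
  [0,0,0,0,0,0,1],
  [0,0,0,0,0,0,1],
], squeeze=25)

```text
t: 9.95
tcp_pos: [0.5278, 0.2631, 0.0158]
tcp_rot: [-0.085, 3.14, 0.0]
wrist_force: [0.6, 0.1, -0.3]
gripper_width: 0.0257
```

```bash
python3 w.py w5;  python3 - <<'E'
from h import *
a=cv2.imread('pics/w5.png')[150:310,150:370]; cv2.imwrite('pics/w5z.png',cv2.resize(a,None,fx=3,fy=3,interpolation=cv2.INTER_CUBIC))
E
```

```text
9.95 [[-9.985e-01 -5.380e-02  0.000e+00  5.278e-01]
 [-5.380e-02  9.985e-01  1.000e-04  2.631e-01]
 [-0.000e+00  1.000e-04 -1.000e+00  1.580e-02]
 [ 0.000e+00  0.000e+00  0.000e+00  1.000e+00]] [ 0.64578585  0.05968252 -0.26164881]
2238 ((527.2892456054688, 263.428466796875), (37.898040771484375, 50.01336669921875), 3.507429599761963) [0.5210967  0.26287575 0.02878319] [0.50696006 0.2375202  0.02402674] [0.54637589 0.28770958 0.03111442]
vial_rack [(array([0.519, 0.263, 0.027]), 0.57)]
bottle_rack []
lip 0.15 0.572
lip 0.24 0.5684
lip 0.27 0.5668
0.51 [0.2383 0.2872] 0.2648
0.52 [0.238  0.2873] 0.2594
0.53 [0.2511 0.2762] 0.2651
0.54 [0.2495 0.2752] 0.2624
```

View pics/w5z.png

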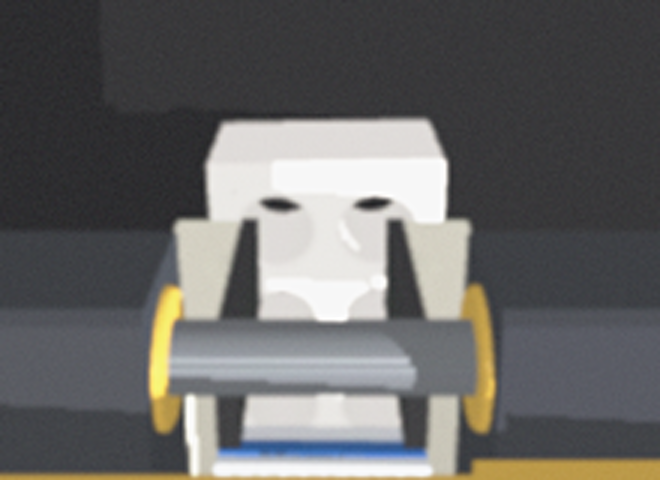

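Call:
step_arm([
  [0,0,0,0,0,0,1],
  [0,0,0,0,0,0,1],
  [0,0,0,0,0,0,1],
  [0,0,0,0,0,0,1],
  [0,0,0,0,0,0,1],
  [0.003,0,0,0,0,0,1],
  [0.003,0,0,0,0,0,1],
  [0.003,0,0,0,0,0,1],
  [0.003,0,0,0,0,0,1],
  [0,0,0,0,0,0,1],
])

```text
t: 11.35
tcp_pos: [0.5157, 0.2624, 0.0158]
tcp_rot: [0.085, -3.14, -0.0]
wrist_force: [0.4, -0.2, -0.8]
gripper_width: 0.0001
```

```bash
python3 w.py w6;  python3 - <<'E'
from h import *
a=cv2.imread('pics/w6.png')[150:310,150:370]; cv2.imwrite('pics/w6z.png',cv2.resize(a,None,fx=3,fy=3,interpolation=cv2.INTER_CUBIC))
E
```

```text
11.35 [[-0.9985 -0.0538 -0.      0.5157]
 [-0.0538  0.9985  0.      0.2624]
 [ 0.      0.     -1.      0.0158]
 [ 0.      0.      0.      1.    ]] [ 0.38192566 -0.19419998 -0.80119983]
496 ((520.8941040039062, 262.7536926269531), (25.168855667114258, 49.91469955444336), 3.648163318634033) [0.51115212 0.2629915  0.02792708] [0.50675065 0.23724175 0.02400978] [0.53348622 0.28711382 0.03054196]
vial_rack [(array([0.51 , 0.265, 0.015]), 0.79)]
bottle_rack []
0.51 [0.2375 0.2868] 0.2632
0.52 [0.2616 0.2625] 0.262
0.53 [0.2621 0.263 ] 0.2625
```

View pics/w6z.png

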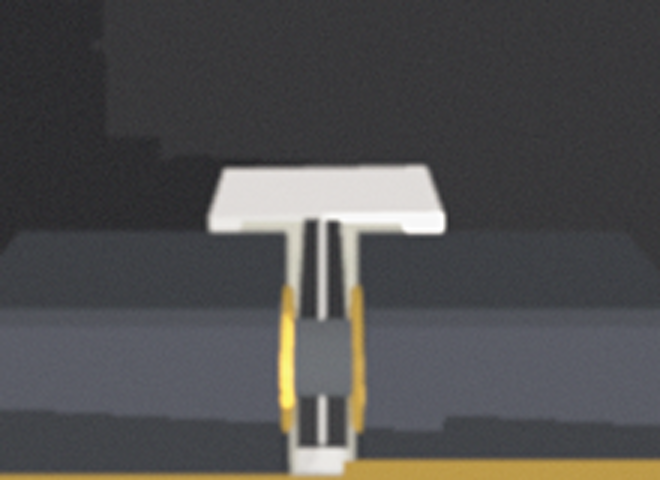

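The fingers shut fully (0.1 mm) through the block with no force. I'll look at the public interface for a contact or fault indication before trying anything else.

Call:
step_arm([
  [0.02,0,0,0,0,0,1],
  [0.03,0,0,0,0,0,1],
  [0,0,-0.03,0,0,0,1],
  [0,0,-0.005,0,0,0,1],
  [-0.025,0,0,0,0,0,1],
  [-0.03,0,0,0,0,0,1],
  [0,0,0.005,0,0,0,1],
  [0,0,0.004,0,0,0,1],
  [0,0,0.003,0,0,0,1],
  [0,0,0,0,0,0,1],
])

```text
t: 12.75
tcp_pos: [0.5203, 0.2625, 0.0385]
tcp_rot: [0.085, -3.14, 0.001]
wrist_force: [-0.2, 0.4, 0.5]
gripper_width: 0.0006
```

```bash
python3 - <<'E'
from h import *
T,s=pose(); print(s['t'],T[:3,3],s['wrist_force'],s['ft_torque'],s['gripper_width'])
f=ctrl.grab_frame('side'); save(f,'s7')
a=f['image'][90:220,100:300,::-1]; cv2.imwrite('pics/s7z.png',cv2.resize(a,None,fx=4,fy=4,interpolation=cv2.INTER_CUBIC))
E
```

```text
12.75 [0.52033176 0.26253407 0.03851978] [-0.22004495  0.3616536   0.51381441] [-0.0401582   0.04441605  0.03631786] 0.0006421484991527539
```

View pics/s7z.png

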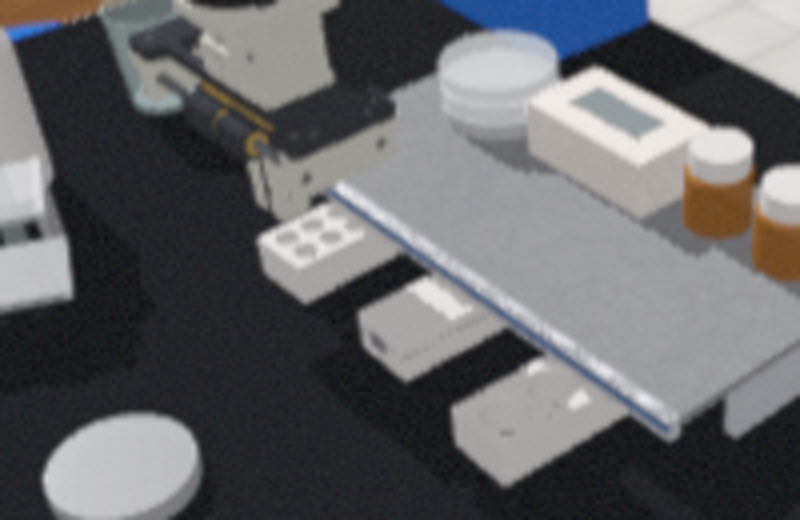

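```bash
python3 - <<'E'
from h import *
T,s=pose()
for n in ['side']:
    f=ctrl.grab_frame(n)
    im=f['image'][:,:,::-1].copy(); big=cv2.resize(im[70:220,80:300],None,fx=3.6,fy=3.6,interpolation=cv2.INTER_CUBIC)
    def pr(X):
        c=np.array(f['R'])@X+np.array(f['t']); return np.array([f['fx']*c[0]/c[2]+f['cx'],f['fy']*c[1]/c[2]+f['cy']]),c[2]
    for nm,o,col in [('tip',[0,0,.011],(0,0,255)),('tcp',[0,0,0],(0,255,0)),('body',[0,0,-.055],(255,0,0)),('b1',[0,.0965,-.055],(255,0,0)),('b2',[0,-.0965,-.055],(255,0,0))]:
        X=T[:3,:3]@np.array(o)+T[:3,3]; p,d=pr(X); r=np.round(p).astype(int)
        print(nm,X.round(3),p.round(1),'depth',d.round(3),'map',f['z_map'][r[1],r[0]])
        q=((p-[80,70])*3.6).astype(int); cv2.circle(big,tuple(int(v) for v in q),5,col,-1)
    for x in (0,.12):
      for y in (-.025,.025):
        a=np.radians(3.2); X=np.array([.508+x*np.cos(a)-y*np.sin(a),.2624+x*np.sin(a)+y*np.cos(a),.03]); q=((pr(X)[0]-[80,70])*3.6).astype(int); cv2.circle(big,tuple(int(v) for v in q),4,(0,255,255),-1)
    cv2.imwrite('pics/proj.png',big)
E
```

```text
tip [0.521 0.263 0.028] [172.9 151.9] depth 0.983 map 0.97919065
tcp [0.521 0.263 0.039] [172.3 148.7] depth 0.975 map 0.99919987
body [0.521 0.263 0.094] [169.  131.9] depth 0.938 map 0.90798277
b1 [0.515 0.359 0.094] [149.7 118.5] depth 0.99 map 0.8871718
b2 [0.526 0.166 0.094] [190.4 146.9] depth 0.887 map 1.0129021
```

View pics/proj.png

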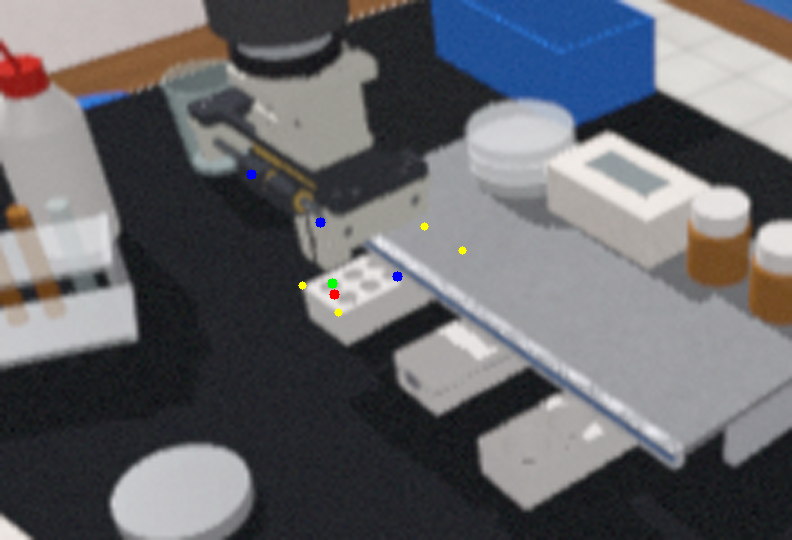

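In the side view (3.6× zoom) the rack top at the projected TCP, (333,290), shows no fingers, and the gripper seems to sit higher than reported. I'll check the fingertip geometry in tool coordinates from the wrist depth already saved.

```bash
python3 - <<'E'
from h import *
from scipy.spatial.transform import Rotation as R
def T_(p,rv):
    T=np.eye(4);T[:3,:3]=R.from_rotvec(rv).as_matrix();T[:3,3]=p;return T
for n,T in [('w1',T_([.4845,.2645,.2042],[-.069,3.14,.001])),('w3',T_([.5279,.263,.0158],[-.084,3.14,0])),('w6',T_([.5157,.2624,.0158],[-.085,3.14,0]))]:
    P=np.load(n+'.npy'); L=(P-T[:3,3])@T[:3,:3]
    print(n)
    if n=='w1': pts=[(345,228),(365,228),(160,228),(350,240),(370,250),(377,290)]
    elif n=='w3': pts=[(205,230),(205,250),(222,230),(305,230),(295,240),(205,240)]
    else: pts=[(247,230),(247,240),(256,230),(268,235),(251,228)]
    for u,v in pts: print((u,v),'tool',L[v,u].round(4),'world z',P[v,u,2].round(4))
    m=(abs(L[...,0])<.03)&(L[...,2]>-.06)&(L[...,2]<.03)&(abs(L[...,1])<.09)
    if n=='w1': q=L[m]; print('finger pts',len(q),q.min(0).round(4),q.max(0).round(4), np.percentile(q[:,2],[50,90,99]).round(4))
E
```

```text
w1
(345, 228) tool [ 0.0117  0.0497 -0.0339] world z 0.2381
(365, 228) tool [-0.0969  0.161   0.2052] world z -0.0008
(160, 228) tool [ 0.0114 -0.0556 -0.0331] world z 0.2373
(350, 240) tool [ 0.0093  0.0495 -0.0441] world z 0.2484
(370, 250) tool [ 0.0118  0.0541 -0.0595] world z 0.2637
(377, 290) tool [ 0.0084  0.0472 -0.0855] world z 0.2897
finger pts 2669 [-0.0102 -0.0624 -0.06  ] [ 0.0121  0.0622 -0.0214] [-0.0429 -0.0281 -0.0226]
w3
(205, 230) tool [ 0.011  -0.0296 -0.035 ] world z 0.0508
(205, 250) tool [ 0.0115 -0.0253 -0.0589] world z 0.0747
(222, 230) tool [ 0.0104 -0.0201 -0.0338] world z 0.0496
(305, 230) tool [ 0.011   0.0268 -0.0351] world z 0.0509
(295, 240) tool [ 0.0096  0.02   -0.0447] world z 0.0605
(205, 240) tool [ 0.011  -0.0274 -0.0473] world z 0.0631
w6
(247, 230) tool [ 0.0114 -0.0059 -0.0359] world z 0.0517
(247, 240) tool [ 0.0076 -0.0058 -0.0407] world z 0.0565
(256, 230) tool [ 0.0013 -0.0009 -0.014 ] world z 0.0298
(268, 235) tool [ 0.0111  0.0057 -0.0417] world z 0.0575
(251, 228) tool [ 0.0096 -0.0038 -0.0293] world z 0.0451
```

The fault is clear: the fingertips are really at tool z ≈ −0.0215, not +0.011 ahead of the TCP. They have been about 32 mm higher than assumed and closed above the rack, so nothing was touched. Before going lower I'll check where the gripper body is.

```bash
python3 - <<'E'
from h import *
from scipy.spatial.transform import Rotation as R
T=np.eye(4);T[:3,:3]=R.from_rotvec([-.069,3.14,.001]).as_matrix();T[:3,3]=[.4845,.2645,.2042]
P=np.load('w1.npy'); L=(P-T[:3,3])@T[:3,:3]
for u,v in [(60,240),(60,290),(450,240),(450,290),(256,262),(256,330),(200,350),(105,262),(20,340),(480,340),(10,228),(495,228),(256,375)]: print((u,v),L[v,u].round(4))
m=(L[...,2]<-.0)&(abs(L[...,1])>.066)&(abs(L[...,0])<.06)&(P[...,2]>.1)
q=L[m]; print(len(q),q.min(0),q.max(0),np.percentile(q[:,2],[90,99]))
m=(abs(L[...,0])<.03)&(L[...,2]>-.09)&(L[...,2]<.03)&(abs(L[...,1])<.09)
print(np.sort(L[m][:,2])[-30:].round(4))
# body extent from side cloud at present pose
T,s=pose(); f=ctrl.grab_frame('side'); S=(cloud(f)-T[:3,3])@T[:3,:3]
m=(abs(S[...,0])<.06)&(abs(S[...,1])<.11)&(S[...,2]<.0)&(S[...,2]>-.2)
q=S[m]; h,e=np.histogram(q[:,2],bins=np.arange(-.2,.011,.01)); print(list(zip(e.round(2),h)))
for a in np.arange(-.12,.0,.01):
    k=q[abs(q[:,2]-a)<.005]; 
    if len(k): print(a.round(2),k.min(0).round(3),k.max(0).round(3))
E
```

```text
(60, 240) [ 0.0394 -0.0596 -0.1035]
(60, 290) [ 0.028  -0.0561 -0.112 ]
(450, 240) [ 0.0387  0.0588 -0.1024]
(450, 290) [ 0.028   0.0546 -0.1121]
(256, 262) [ 0.0321 -0.0004 -0.104 ]
(256, 330) [ 0.0265 -0.0003 -0.1253]
(200, 350) [ 0.0249 -0.0131 -0.1295]
(105, 262) [ 0.0315 -0.0475 -0.1029]
(20, 340) [ 0.0263 -0.0549 -0.128 ]
(480, 340) [ 0.0263  0.0513 -0.1281]
(10, 228) [ 0.0393 -0.0822 -0.0946]
(495, 228) [ 0.0382  0.0808 -0.0924]
(256, 375) [ 0.0257 -0.0003 -0.1364]
5580 [-0.00855181 -0.08799371 -0.12452929] [ 0.04017854  0.08773134 -0.08737692] [-0.09471927 -0.09033894]
[-0.0227 -0.0226 -0.0226 -0.0226 -0.0226 -0.0225 -0.0224 -0.0224 -0.0224
 -0.0224 -0.0223 -0.0223 -0.0223 -0.0223 -0.0223 -0.0222 -0.0221 -0.0221
 -0.0221 -0.022  -0.022  -0.0218 -0.0218 -0.0218 -0.0218 -0.0217 -0.0215
 -0.0215 -0.0214 -0.0214]
[(np.float64(-0.2), np.int64(183)), (np.float64(-0.19), np.int64(288)), (np.float64(-0.18), np.int64(82)), (np.float64(-0.17), np.int64(85)), (np.float64(-0.16), np.int64(119)), (np.float64(-0.15), np.int64(123)), (np.float64(-0.14), np.int64(508)), (np.float64(-0.13), n
[... 339 characters left out ...]
t64(-0.03), np.int64(18)), (np.float64(-0.02), np.int64(115)), (np.float64(-0.01), np.int64(95)), (np.float64(0.0), np.int64(0))]
-0.12 [-0.037 -0.1   -0.125] [ 0.041  0.092 -0.115]
-0.11 [-0.037 -0.096 -0.115] [ 0.041  0.087 -0.105]
-0.1 [-0.037 -0.093 -0.105] [ 0.041  0.086 -0.095]
-0.09 [-0.036 -0.092 -0.095] [ 0.041  0.085 -0.087]
-0.07 [ 0.008 -0.021 -0.073] [ 0.013  0.002 -0.065]
-0.06 [ 0.008 -0.022 -0.064] [ 0.013  0.016 -0.055]
-0.05 [ 0.006 -0.019 -0.055] [ 0.013  0.015 -0.045]
-0.04 [ 0.003 -0.019 -0.045] [ 0.014  0.013 -0.035]
-0.03 [-0.008 -0.019 -0.035] [ 0.013  0.014 -0.025]
-0.02 [-0.01  -0.015 -0.025] [ 0.01   0.006 -0.021]
-0.01 [-0.06  -0.11  -0.014] [-0.043  0.018 -0.006]
```

Both cameras agree that the whole gripper sits 32.5 mm behind the reported TCP: tips at −0.0215 and body at −0.0875. I'll allow for that. Tips 5 mm above the bench means a reported z of −0.0165, which keeps the body at 0.071. First open, then descend.

Call:
step_arm([
  [-0.004,0,0,0,0,0,0],
  [-0.004,0.001,0,0,0,0,0],
  [0,0,0,0,0,0,0],
  [0,0,0,0,0,0,0],
  [0,0,0,0,0,0,0],
  [0,0,0,0,0,0,0],
  [0,0,0,0,0,0,0],
  [0,0,0.005,0,0,0,0],
  [0,0,0.008,0,0,0,0],
  [0,0,0.008,0,0,0,0],
])

```text
t: 14.15
tcp_pos: [0.5287, 0.2639, 0.017]
tcp_rot: [0.084, -3.14, 0.0]
wrist_force: [0.3, 0.2, 0.7]
gripper_width: 0.0867
```

Call:
step_arm([
  [0,0,0.008,0,0,0,0],
  [0,0,0.008,0,0,0,0],
  [0,0,0.008,0,0,0,0],
  [0,0,0.007,0,0,0,0],
  [0,0,0.002,0,0,0,0],
  [0,0,0,0,0,0,0.6],
  [0,0,0,0,0,0,0.6],
  [0,0,0,0,0,0,0.6],
  [0,0,0,0,0,0,0.6],
  [0,0,0,0,0,0,0.6],
], squeeze=15)

```text
t: 15.4
tcp_pos: [0.5289, 0.2642, -0.0151]
tcp_rot: [-0.084, 3.14, 0.0]
wrist_force: [-0.8, -1.1, 0.7]
gripper_width: 0.0498
```

The fingers stopped at 49.8 mm on the rack. Now I'll pull it straight forward 80 mm.

Call:
step_arm([
  [0.004,0,0,0,0,0,0.6],
  [0.01,0,0,0,0,0,0.6],
  [0.01,0,0,0,0,0,0.6],
  [0.01,0,0,0,0,0,0.6],
  [0.01,0,0,0,0,0,0.6],
  [0.01,0,0,0,0,0,0.6],
  [0.01,0,0,0,0,0,0.6],
  [0.01,0,0,0,0,0,0.6],
  [0.006,0,0,0,0,0,0.6],
  [0,0,0,0,0,0,0.6],
])

```text
t: 16.65
tcp_pos: [0.448, 0.2598, -0.0151]
tcp_rot: [0.085, -3.14, 0.0]
wrist_force: [-6.0, 2.4, 8.0]
gripper_width: 0.0499
```

```bash
python3 w.py w8|head -8;  python3 - <<'E'
from h import *
f=ctrl.grab_frame('side'); save(f,'s8'); S=cloud(f)
print([(np.round(d['point'],3),d['score']) for d in ctrl.recognise(f,'vial_rack')])
m=(S[...,2]>.024)&(S[...,2]<.036)&(S[...,0]>.38)&(S[...,0]<.566)&(S[...,1]>.2)&(S[...,1]<.31); print(S[m].min(0),S[m].max(0))
a=f['image'][90:220,100:300,::-1]; cv2.imwrite('pics/s8z.png',cv2.resize(a,None,fx=4,fy=4,interpolation=cv2.INTER_CUBIC))
E
```

```text
16.65 [[-9.986e-01 -5.380e-02 -9.000e-04  4.480e-01]
 [-5.380e-02  9.986e-01 -1.000e-04  2.598e-01]
 [ 9.000e-04 -1.000e-04 -1.000e+00 -1.510e-02]
 [ 0.000e+00  0.000e+00  0.000e+00  1.000e+00]] [-6.00045468  2.36564194  8.03243504]
3364 ((439.1475524902344, 258.7272033691406), (23.87961196899414, 83.35027313232422), 3.51265025138855) [0.43586478 0.25857485 0.02898862] [0.42589013 0.21698978 0.02400012] [0.45151624 0.3002127  0.03598224]
vial_rack [(array([0.442, 0.259, 0.028]), 0.74)]
bottle_rack []
0.44 [0.2182 0.29  ] 0.2486
[(array([0.486, 0.238, 0.016]), 0.75), (array([0.677, 0.099, 0.047]), 0.74)]
[0.42548025 0.21487321 0.02402008] [0.54837816 0.2833535  0.03516837]
```

View pics/s8z.png

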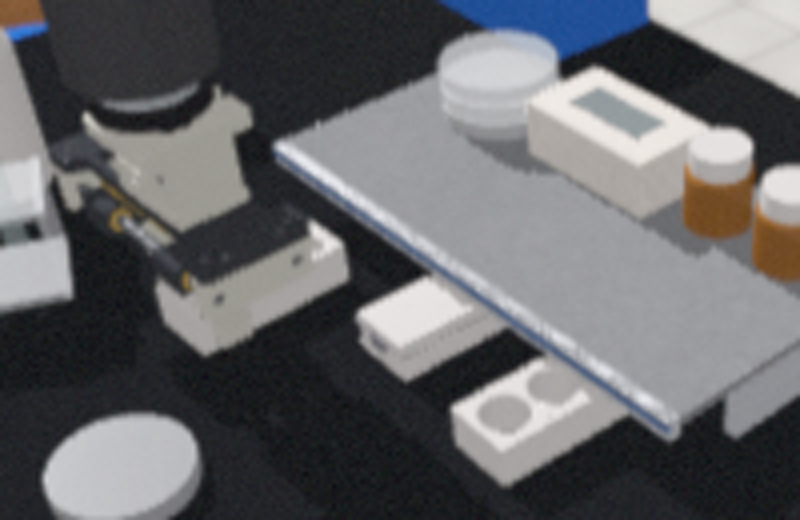

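The rack is wholly clear in front of the lip: its rear end is at x≈0.548 and the lip is at 0.5685. I'll regrasp at its middle before lifting, so it doesn't tilt.

Call:
step_arm([
  [0,0,0,0,0,0,0.2],
  [0,0,0,0,0,0,0.2],
  [0,0,0,0,0,0,0.2],
  [-0.01,0,0,0,0,0,0.2],
  [-0.015,0,0,0,0,0,0.2],
  [-0.014,0,0,0,0,0,0.2],
  [0,0,0,0,0,0,0.6],
  [0,0,0,0,0,0,0.6],
  [0,0,0,0,0,0,0.6],
  [0,0,0,0,0,0,0.6],
], squeeze=25)

```text
t: 18.15
tcp_pos: [0.4875, 0.2618, -0.0153]
tcp_rot: [0.085, -3.14, 0.0]
wrist_force: [0.6, 0.6, -1.9]
gripper_width: 0.0501
```

```bash
python3 w.py w9|head -8;  python3 - <<'E'
from h import *
T,s=pose(); print(s['wrist_force'],s['gripper_width'])
f=ctrl.grab_frame('side'); save(f,'s9'); S=cloud(f)
a=f['image'][90:220,100:300,::-1]; cv2.imwrite('pics/s9z.png',cv2.resize(a,None,fx=4,fy=4,interpolation=cv2.INTER_CUBIC))
m=(S[...,2]>.024)&(S[...,2]<.036)&(S[...,0]>.38)&(S[...,0]<.566)&(S[...,1]>.2)&(S[...,1]<.31); print(S[m].min(0),S[m].max(0))
E
```

```text
18.15 [[-9.986e-01 -5.380e-02 -3.000e-04  4.875e-01]
 [-5.380e-02  9.986e-01 -2.000e-04  2.618e-01]
 [ 3.000e-04 -2.000e-04 -1.000e+00 -1.530e-02]
 [ 0.000e+00  0.000e+00  0.000e+00  1.000e+00]] [ 0.58799352  0.57026035 -1.89543155]
8568 ((458.9256591796875, 259.6094970703125), (62.95918655395508, 82.968994140625), 3.392251491546631) [0.45625905 0.25929318 0.02905567] [0.42611231 0.2192168  0.02400106] [0.49141358 0.30213062 0.03598174]
vial_rack [(array([0.462, 0.259, 0.03 ]), 0.58)]
bottle_rack []
0.44 [0.2333 0.2829] 0.2571
[ 0.18615247  0.66044669 -0.76734263] 0.04998199444846307
[0.42485235 0.2173789  0.02401861] [0.49968478 0.30003605 0.03586856]
```

View pics/s9z.png

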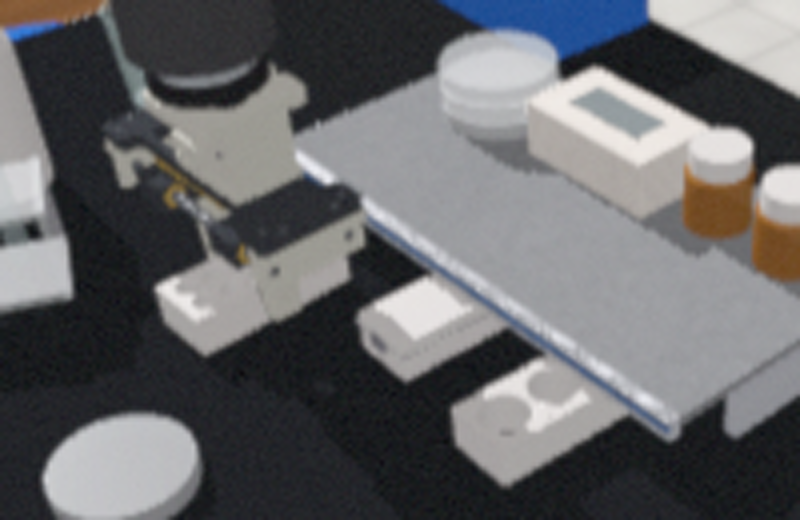

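The rack is gripped at its middle (50.0 mm). I'll lift it straight up and carry it across.

Call:
step_arm([
  [0,0,-0.01,0,0,0,0.6],
  [0,0,-0.02,0,0,0,0.6],
  [0,0,-0.025,0,0,0,0.6],
  [0,0,-0.03,0,0,0,0.6],
  [0,0,-0.03,0,0,0,0.6],
  [0,0,-0.015,0,0,0,0.6],
  [0.004,-0.02,0,0,0,0,0.6],
  [0.006,-0.035,0,0,0,0,0.6],
  [0.006,-0.045,0,0,0,0,0.6],
  [0.006,-0.05,0,0,0,0,0.6],
])

```text
t: 19.6
tcp_pos: [0.4725, 0.1086, 0.1136]
tcp_rot: [0.085, -3.139, 0.001]
wrist_force: [1.9, -0.2, -1.8]
gripper_width: 0.05
```

Call:
step_arm([
  [0.005,-0.05,0,0,0,0,0.6],
  [0.005,-0.05,0,0,0,0,0.6],
  [0.005,-0.05,0,0,0,0,0.6],
  [0.005,-0.05,0,0,0,0,0.6],
  [0.005,-0.05,0,0,0,0,0.6],
  [0.005,-0.05,0,0,0,0,0.6],
  [0.005,-0.05,0,0,0,0,0.6],
  [0.0048,-0.041,0,0,0,0,0.6],
  [0,-0.03,0,0,0,0,0.6],
  [0,0,0,0,0,-1.9,0.6],
])

```text
t: 20.85
tcp_pos: [0.4548, -0.3133, 0.1131]
tcp_rot: [0.132, -3.136, -0.002]
wrist_force: [-0.5, 1.0, -2.1]
gripper_width: 0.0498
```

```bash
python3 - <<'E'
from h import *
T,s=pose(); print(s['t'],T.round(4),s['wrist_force'],s['gripper_width'])
for n in ['side','top']:
    f=ctrl.grab_frame(n); save(f,n+'10'); np.save(n+'10.npy',cloud(f))
P=np.load('side10.npy'); L=(P-T[:3,3])@T[:3,:3]
m=(abs(L[...,0])<.075)&(abs(L[...,1])<.035)&(L[...,2]>-.06)&(L[...,2]<.01)
q=L[m]; print(len(q),q.min(0).round(3),q.max(0).round(3),np.percentile(q[:,2],[95,99]))
a=cv2.imread('pics/side10.png')[180:384,160:430]; cv2.imwrite('pics/s10z.png',cv2.resize(a,None,fx=2.9,fy=2.9))
E
```

```text
20.85 [[-9.964e-01 -8.430e-02 -2.800e-03  4.548e-01]
 [-8.440e-02  9.964e-01  9.000e-04 -3.133e-01]
 [ 2.700e-03  1.100e-03 -1.000e+00  1.131e-01]
 [ 0.000e+00  0.000e+00  0.000e+00  1.000e+00]] [-0.52846664  0.97734127 -2.08156351] 0.04978444512837493
1912 [-0.03  -0.035 -0.06 ] [ 0.062  0.035 -0.015] [-0.02210216 -0.01734095]
```

View pics/s10z.png

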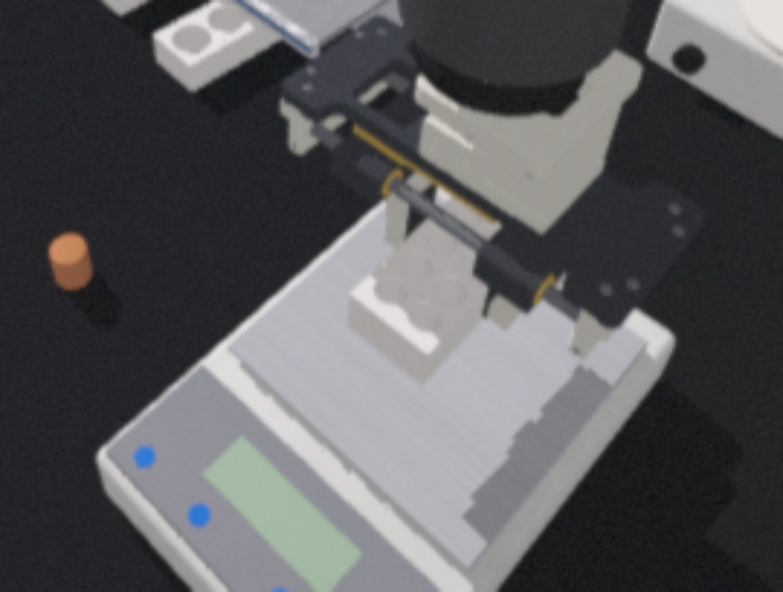

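View pics/top10.png

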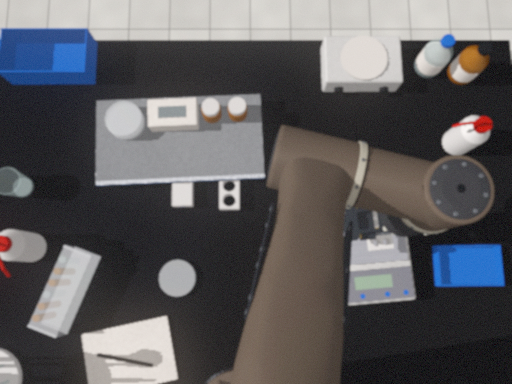

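The rack is held level over the pan with its holes up. I'll lower to a few mm above the pan.

Call:
step_arm([
  [0,0,0.008,0,0,0,0.6],
  [0,0,0.012,0,0,0,0.6],
  [0,0,0.012,0,0,0,0.6],
  [0,0,0.012,0,0,0,0.6],
  [0,0,0.01,0,0,0,0.6],
  [0,0,0.006,0,0,0,0.6],
  [0,0,0.003,0,0,0,0.6],
  [0,0,0,0,0,0,0.6],
  [0,0,0,0,0,0,0.6],
  [0,0,0,0,0,0,0.6],
])

```text
t: 22.2
tcp_pos: [0.4571, -0.3117, 0.0521]
tcp_rot: [-0.136, 3.138, -0.0]
wrist_force: [-0.9, -1.1, -0.3]
gripper_width: 0.0498
```

```bash
python3 - <<'E'
from h import *
T,s=pose(); print(s['t'],T[:3,3],s['wrist_force'],s['gripper_width'])
f=ctrl.grab_frame('side'); P=cloud(f); save(f,'s11')
m=(P[...,2]>.056)&(P[...,2]<.064)&(P[...,1]<-.2)&(P[...,1]>-.42)&(P[...,0]>.36)&(P[...,0]<.57); q=P[m]; print('pan side',len(q),np.median(q[:,2]),cv2.minAreaRect((q[:,:2]*1000).astype(np.float32)))
f=ctrl.grab_frame('wrist'); save(f,'w11'); W=cloud(f,T)
m=(W[...,2]>.055)&(W[...,2]<.067); q=W[m]; print(len(q),np.median(q[:,2]),q.min(0),q.max(0))
E
```

```text
22.2 [ 0.45708634 -0.31166467  0.05210199] [-0.9304453  -1.09144006 -0.25235947] 0.049836449340179174
pan side 5120 0.06098057009594756 ((454.9458923339844, -310.86602783203125), (179.77597045898438, 180.2631072998047), 4.553710460662842)
33329 0.059192519822403394 [ 0.32118947 -0.40658952  0.05502039] [ 0.5254341  -0.22132339  0.06699123]
```

View pics/w11.png

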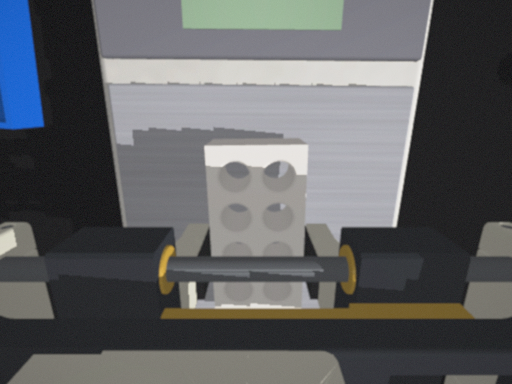

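View pics/s11.png

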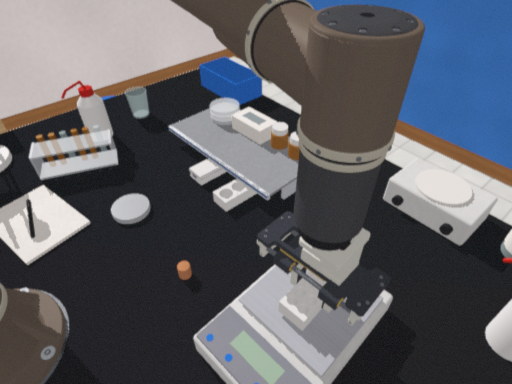

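The pan measures 180 × 180 mm and is centred at (0.455,−0.311), so the rack is over the middle. Now the last 7 mm, slowly.

Call:
step_arm([
  [0,0,0.003,0,0,0,0.6],
  [0,0,0.002,0,0,0,0.6],
  [0,0,0.001,0,0,0,0.6],
  [0,0,0,0,0,0,0.6],
  [0,0,0,0,0,0,0.6],
  [0,0,0,0,0,0,0.6],
  [0,0,0,0,0,0,0.6],
  [0,0,0,0,0,0,0.6],
  [0,0,0,0,0,0,0.6],
  [0,0,0,0,0,0,0.6],
])

```text
t: 23.55
tcp_pos: [0.4568, -0.3116, 0.0458]
tcp_rot: [0.136, -3.139, 0.0]
wrist_force: [0.0, -0.5, -1.7]
gripper_width: 0.0498
```

Call:
step_arm([
  [0,0,0.0005,0,0,0,0.6],
  [0,0,0.0005,0,0,0,0.6],
  [0,0,0,0,0,0,0.6],
  [0,0,0,0,0,0,0.6],
  [0,0,0,0,0,0,0.6],
  [0,0,0,0,0,0,0.6],
  [0,0,0,0,0,0,0.6],
  [0,0,0,0,0,0,0.6],
  [0,0,0,0,0,0,0.6],
  [0,0,0,0,0,0,0.6],
])

```text
t: 24.8
tcp_pos: [0.4568, -0.3116, 0.0448]
tcp_rot: [0.136, -3.139, -0.0]
wrist_force: [0.6, -1.6, -1.3]
gripper_width: 0.0498
```

```bash
python3 - <<'E'
from h import *
for i in range(4):
    T,s=pose(); f=ctrl.grab_frame('side'); print(s['t'],T[:3,3],s['wrist_force'])
E
```

```text
24.8 [ 0.45684933 -0.31161323  0.04475328] [ 0.57304769 -1.57197905 -1.34335628]
24.85 [ 0.45685846 -0.31160667  0.04476648] [ 0.27737005 -0.03254888 -0.38112581]
24.9 [ 0.45682557 -0.31160474  0.04475181] [ 0.48617766 -0.630456   -0.75464113]
24.95 [ 0.45688136 -0.31160669  0.04476754] [ 0.2433902   0.11315991 -1.28102245]
```

Call:
step_arm([
  [0,0,0.0005,0,0,0,0.6],
  [0,0,0.0005,0,0,0,0.6],
  [0,0,0,0,0,0,0.6],
  [0,0,0,0,0,0,0.6],
  [0,0,0,0,0,0,0.6],
  [0,0,0,0,0,0,0.6],
  [0,0,0,0,0,0,0.6],
  [0,0,0,0,0,0,0.6],
  [0,0,0,0,0,0,0.6],
  [0,0,0,0,0,0,0.6],
])

```text
t: 26.25
tcp_pos: [0.4569, -0.3116, 0.0446]
tcp_rot: [-0.137, 3.138, -0.0]
wrist_force: [-3.2, 2.1, 7.0]
gripper_width: 0.0502
```

The rack is on the pan (+7 N, z stopped). I'll ease off, open and retreat straight up.

Call:
step_arm([
  [0,0,-0.0005,0,0,0,0.6],
  [0,0,0,0,0,0,0.5],
  [0,0,0,0,0,0,0.3],
  [0,0,0,0,0,0,0.2],
  [0,0,0,0,0,0,0.2],
  [0,0,0,0,0,0,0.2],
  [0,0,-0.01,0,0,0,0.2],
  [0,0,-0.03,0,0,0,0.2],
  [0,0,-0.05,0,0,0,0.2],
  [0,0,-0.05,0,0,0,0.2],
])

```text
t: 27.5
tcp_pos: [0.4566, -0.3116, 0.1864]
tcp_rot: [-0.136, 3.139, -0.0]
wrist_force: [0.5, 0.3, 0.9]
gripper_width: 0.0701
```

Call:
step_arm([
  [0,-0.03,-0.01,0,0,0,0.2],
  [0,-0.05,0,0,0,0,0.2],
  [0,-0.05,0,0,0,0,0.2],
  [0,-0.05,0,0,0,0,0.2],
  [0,-0.04,0,0,0,0,0.2],
  [0,0,0,0,0,0,0.2],
  [0,0,0,0,0,0,0.2],
  [0,0,0,0,0,0,0.2],
  [0,0,0,0,0,0,0.2],
  [0,0,0,0,0,0,0.2],
])

```text
t: 28.75
tcp_pos: [0.4762, -0.5302, 0.1948]
tcp_rot: [-0.138, 3.138, -0.0]
wrist_force: [-0.3, -0.2, -0.2]
gripper_width: 0.0702
```

```bash
python3 - <<'E'
from h import *
T,s=pose(); print(s['t'],T[:3,3],s['wrist_force'],s['gripper_width'])
f=ctrl.grab_frame('side'); P=cloud(f); save(f,'s12')
print([(np.round(d['point'],3),round(d['score'],2)) for d in ctrl.recognise(f,'vial_rack')],[(np.round(d['point'],3),round(d['score'],2)) for d in ctrl.recognise(f,'bottle_rack')])
m=(P[...,2]>.084)&(P[...,2]<.097)&(P[...,1]<-.24)&(P[...,1]>-.38)&(P[...,0]>.36)&(P[...,0]<.55); q=P[m]; print(len(q),np.median(q[:,2]),cv2.minAreaRect((q[:,:2]*1000).astype(np.float32)))
E
```

```text
28.75 [ 0.47621325 -0.53024551  0.19476611] [-0.29453763 -0.24090946 -0.22682979] 0.07017234144514038
[(array([ 0.444, -0.314,  0.091]), 0.57)] [(array([0.544, 0.02 , 0.022]), 0.62), (array([ 0.39 , -0.324,  0.049]), 0.46)]
1590 0.0906035940508519 ((456.0642395019531, -311.98895263671875), (122.33573913574219, 50.8823127746582), 5.840487003326416)
```

View pics/s12.png

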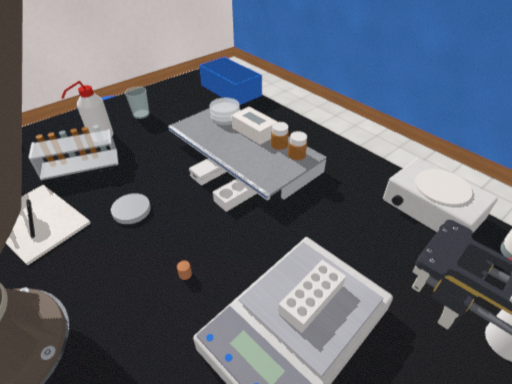

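The side view shows the rack on the pan at (313,295) with all ten holes up. Depth puts its centre at (0.456,−0.312) and its top at z=0.091. The other two blocks are unmoved and the gripper is clear, so I'm handing in.

```bash
python3 -c "
from h import *
print(ctrl.job_done())"
```

```text
the job is handed in; nothing more can be done
None
```

The vial rack is lying flat in the middle of the balance pan with its holes facing up, and the job is handed in. Before lifting, I pulled it 80 mm straight forward, which put its rear end about 20 mm clear of the lip. I then regrasped it at its middle, carried it over and lowered it until it touched the pan (about 7 N) before letting go.

**Last checks:**
- **Position:** the rack's centre measured (0.456, −0.312), against a pan centre of (0.455, −0.311).
- **Height:** its top is at z = 0.091 m, which fits 60 mm of pan plus 30 mm of rack.
- **Other blocks:** the rack with three large holes and the plain box look unmoved in the side view.
- **Robot:** the gripper was clear with about zero wrist force, and the clock read about 29 s of the 43 s allowed.

**What disagreed:**
- **Fingertip position:** the stated distance from TCP to fingertips was wrong. Wrist and side camera depth both put the whole gripper about 32.5 mm further back along the tool than stated.
- **Effect on the work:** my first two grasp attempts closed in the air just above the rack and touched nothing. I corrected for the offset, using slightly negative reported heights at the bench, and the next grasp stopped at 49.8 mm.
- **Recognition:** in the last picture, recognition also gave a weak "bottle_rack" hit (0.46) near the front of the balance; I judged it false from the image.

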